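# Put the scraper away in the baking carousel and bring the spice jar to the front

## Task

Take the dough scraper out of its drying block and slide it, blade down and fully home, into the empty slot of the baking carousel, and let go of it. Then grip the black bar handle on top of the carousel and turn it gently, without touching the jars, until the green-labelled spice jar with the dark lid stands at the red front pointer of the base. Finish while still gripping the handle so that the carousel is held still; keep all three jars standing in their places and leave the mug, the flat tin and the mandarin where they are.

Things in the scene. Friction and masses are not known exactly. Their poses are not given: they have to be found in the camera images.
- scraper_center (a point): Middle (55 mm above the blade's lower edge) of the dough scraper, 76 x 20 x 110 mm, loose, about 0.12 kg: a flat steel blade 66 mm long, 4 mm thick and 88 mm tall, with a dark wooden grip bar 76 x 20 x 28 mm along its top edge (from 27 mm to 55 mm above this point). It stands upright in the drying block at the start, leaning at most 4 degrees; pull it straight up. x along the blade, y through its thickness, z up. Either way round fits the slot.
- drying_block: Fixed white slotted block on a 120 x 80 mm cork foot; origin at the centre of the underside, at worktop height; slot along x, 7 mm wide, floor at 14 mm, rim (with lips) 59 mm above the worktop.
- slot_floor (a point): Centre of the floor of the carousel's slot, which turns with the carousel: slot 74 mm long (along this point's x, which lies along a radius of the carousel and points from the slot to the axis), 9 mm wide (y), z up; the slot's floor is 34 mm above the worktop, its walls are 42 mm deep, and flared lips on its long sides end about 51 mm above its floor. The axis of the carousel is 105 mm from this point. A scraper fully home has its blade's lower edge on this floor.
- carousel (a joint): Angle of the carousel about its vertical axis, rad, 0 at the start, growing anticlockwise seen from above; range -3 to 3. It turns with a slight friction (about 0.06 N m) and stays where it is left. The disc is 310 mm across, its top 30 mm above the worktop.
- handle_grip (a point): Centre of the black bar handle on top of the carousel's post, on the turning axis, 146 mm above the worktop: bar 54 mm along x, 14 mm thick along y, 36 mm tall (top at 164 mm). It is part of the carousel: its x lies along the carousel's slot.
- handle: The same handle and its post; origin on the turning axis at worktop height.
- scraper: The same scraper; origin at the middle of the blade's lower edge.
- front_pointer (a point): Top of the red block (26 x 30 x 16 mm) that marks the front of the carousel's fixed base; x points from it to the turning axis, 177 mm away; z up. A jar in its well at the front stands straight between pointer and axis, 82 mm from this point along x.
- spice_jar_center (a point): Middle (52 mm up) of the spice jar that has to come to the front: glass jar with green label and dark brown lid, 44 mm across, 105 mm tall, loose in a cup-like well (rim 40 mm above the disc, 46 mm wide inside) 95 mm from the axis. It stands 65 degrees to one side of the slot, on either side.
- salt_jar_center (a point): Middle (45 mm up) of the grey salt shaker, 44 mm across, 90 mm tall, loose in the well on the other side of the slot, 95 mm from the axis.
- vanilla_bottle_center (a point): Middle (35 mm up) of the small brown bottle with a white cap, 33 mm across, 70 mm tall, loose in the well opposite the slot, 90 mm from the axis.
- spice_jar: The same spice jar; origin at its underside.
- salt_jar: The same salt shaker; origin at its underside.
- vanilla_bottle: The same brown bottle; origin at its underside.
- mug: Bystander: purple mug, 84 x 123 x 100 mm, origin at the centre of its underside.
- fish_tin: Bystander: flat round tin, 86 mm across, 40 mm tall, origin at the centre of its underside.
- mandarin: Bystander: mandarin, 61 x 60 x 50 mm, origin at its underside.
There are look-alikes about, which are no part of the job. Of the things like the scraper, leave any that is purple; of the rest the smaller one is meant.

How it is judged (in metres and radians):
On the way, in this order (a step that is already met when the one before it is completed fails the run):
1. the scraper is fully home in the carousel's slot and let go (x of scraper_center in the frame of slot_floor between -0.007 and 0.007 m and y of scraper_center in the frame of slot_floor between -0.008 and 0.008 m and z of scraper_center in the frame of slot_floor between 0.05 and 0.06 m and angle between scraper_center's own z axis and vertical below 0.15 rad and contact force between the fingers and scraper below 0.3 N), for 0.2 s.
2. the handle is gripped while the spice jar is still away from the front (contact force between the fingers and handle above 1 N and x of scraper_center in the frame of slot_floor between -0.007 and 0.007 m and y of scraper_center in the frame of slot_floor between -0.008 and 0.008 m and z of scraper_center in the frame of slot_floor between 0.05 and 0.06 m and angle between scraper_center's own z axis and vertical below 0.15 rad and (y of spice_jar_center in the frame of front_pointer above 0.03 m or y of spice_jar_center in the frame of front_pointer below -0.03 m)), for 0.1 s.
At the end, for the whole second after the job is handed in: Scraper home in the slot (within 5 mm of its floor, upright to 0.15 rad) and untouched; spice jar centred within 14 mm of the line from pointer to axis, on the pointer side; fingers press the handle with over 1 N; carousel under 0.05 rad/s; jars upright to 0.15 rad, in their wells (all of step 1 and y of spice_jar_center in the frame of front_pointer between -0.014 and 0.014 m and x of spice_jar_center in the frame of front_pointer between 0.05 and 0.11 m and contact force between the fingers and handle above 1 N and angle between each of spice_jar_center, salt_jar_center, vanilla_bottle_center's own z axis and vertical below 0.15 rad and horizontal distance between spice_jar_center and handle_grip between 0.075 and 0.11 m and horizontal distance between salt_jar_center and handle_grip between 0.075 and 0.11 m and horizontal distance between vanilla_bottle_center and handle_grip between 0.075 and 0.11 m and velocity of joint carousel between -0.05 and 0.05 rad/s); the arm keeps its last pose, push and grip.
It fails at once if the purple mug is moved more than 30 mm (distance of mug from where it was at the start of the episode above 0.03 m).
It fails at once if the flat tin is moved more than 30 mm (distance of fish_tin from where it was at the start of the episode above 0.03 m).
It fails at once if the mandarin is moved more than 30 mm (distance of mandarin from where it was at the start of the episode above 0.03 m).
It fails at once if a jar on the carousel is touched with more than 2 N (contact force between any of the arm, the fingers and spice_jar above 2 N or contact force between any of the arm, the fingers and salt_jar above 2 N or contact force between any of the arm, the fingers and vanilla_bottle above 2 N).
It fails at once if a jar on the carousel tips over (angle between any of spice_jar_center, salt_jar_center, vanilla_bottle_center's own z axis and vertical above 0.5 rad).
It also fails if it takes over 51 s, if anything falls off the work surface, if the arm or the gripper's body presses on something with over 40 N, if the wrist force passes 120 N, or if a joint passes its speed limit or range.

## Robot

A 7-joint arm with a two-finger parallel gripper is mounted at the origin on a cart in front of the work surface, level with it; the furniture and walls round the work are solid. World frame = base frame: x ahead of the robot, y to its left, z up, the work surface at z = 0. Lengths are in m, angles in degrees, forces in N, time in s.
With the tool pointing down it reaches from about 0.4 to 0.85 m from the base axis. Payload 4.5 kg.
Tool frame: the origin (TCP) lies between the finger pads; the fingertips stand 14 mm ahead of it and the grasp point (between the pads) lies 5 mm behind it; z points along the fingers, y is the line along which they close (so a half turn about z gives the same grasp; the last joint's range is limited). The gripper opens to 88 mm and grips with 3 to 60 N. Pads are 18 mm wide; open, the fingers measure 123 mm over their backs; the gripper's body (75 mm by 187 mm) begins 45 mm behind the grasp point.
Start: joints at [-64.641, 39.483, -11.15, 89.685, 9.013, 51.709, -12.324], TCP at [0.248, 0.574, 0.253] pointing down, gripper open.
Joint ranges: [-172.22, 172.22], [-26.19, 119.32], [-84.43, 86.54], [7.71, 146.69], [-57.33, 237.33], [2.42, 119.75], [-152.13, 152.13]. Speed limits (degrees/s): [147.25, 147.25, 180, 180, 180, 180, 180].

## Interface

Orientations are given as a 3x3 rotation matrix whose columns are the frame's x, y, z axes.
In Python, from cell import read_state, camera, camera_model, sign_off gives the robot as it stands.
- The arm moves only by the shell command python3 -m handwheel 'ROWS' [FORCE]. ROWS is JSON, a list of rows, each an object with "translation": the shift along the tool's x, y, z in mm, a list of three; "twist": the turn, a rotation vector about the tool's x, y, z in degrees, a list of three; "grip": the finger opening in mm, from 0 to 88.1. A call has 1 to 8 rows; each row is the pose to reach, as a shift and turn from the pose commanded when the call began, along the tool's axes at that moment; what a row does not reach only later rows make up. A row lasts 1/8 s, in which the tool goes at most 62.5 mm and 10.7 degrees, less where a joint would pass 70% of its speed; a pose out of reach is approached as far as the arm can. A call with a gripper value outside its range is refused whole. The fingers move at their own pace and stop on an object; FORCE is the grip in N (left out, the last holds). Time passes only in rows, so rows that repeat a pose let the fingers close. It gives the time, the measured TCP pose, the force, the opening and the grip force at its end, in the units of the state.
- read_state(): the state, without advancing time (a new reading comes with each control period).
- camera(name): name is "scene" or "side" or "wrist"; returns the picture (384x512x3 uint8, red, green, blue); there is no depth.
- camera_model(name): a dict with "mtx" (3x3 intrinsics, pixels), "k1" (the pictures are not rectified: a ray, as slopes to the right and down, at radius r is drawn at 1 + k1 r^2 times it, then the intrinsics apply), "R" (3x3) and "t" (3): a world point X has camera coordinates R X + t. Camera axes: x right, y down, z forward; pixel columns grow to the right and rows downward; lengths in m; the calibration is good to about 2 mm. A picture is of the moment at which its call begins: read the wrist's pose just before it. camera_model takes no time and is no camera call; for the wrist camera it gives the pose at the moment of the call.
- sign_off(): hands the job in; it is judged then, once.
The state is a dict: "time": time; "joints": joint angles; "joint_vel": joint speeds; "tau": joint torques, N m; "ee_pos": TCP position; "eef_rot": TCP orientation; "force": force on the tool from outside, world axes, zero at the start; "ft_torque": the same for the moment, N m; "finger_gap": finger opening in m; "gripper_force": force on a finger pad.
Only numpy, scipy, OpenCV 4.12 (cv2) and the standard library are available. Lean on these libraries where they do the work, as an engineer would, in place of code of your own. Each camera call takes 0.05 s, during which the arm holds its last target. There are 200 camera calls.

## Working session

There is one attempt and no reset: what is moved stays moved. The work goes in short steps, Python scripts to look and compute and a shell command to move; the robot and the scene stay as the last step left them, time stands still between calls to the robot, and variables do not carry over. Pictures are saved under pics/ and viewed, at most 11 in all, crops included, and the job is handed in when it is done.

```bash
ls; mkdir -p pics; cat > h.py <<'E'
import numpy as np, cv2
from cell import read_state, camera, camera_model, sign_off
def save(n,f):
    m=camera_model(n); im=camera(n); cv2.imwrite('pics/'+f,im[:,:,::-1]); return im,m
def ray(m,u,v):
    K=np.array(m['mtx']);R=np.array(m['R']);t=np.array(m['t'])
    d=np.array([(u-K[0,2])/K[0,0],(v-K[1,2])/K[1,1]]);p=d.copy()
    for _ in range(30): p=d/(1+m['k1']*(p@p))
    return -R.T@t, R.T@np.array([p[0],p[1],1])
def atz(m,u,v,z):
    c,d=ray(m,u,v); return c+d*(z-c[2])/d[2]
def proj(m,X):
    K=np.array(m['mtx']);c=np.array(m['R'])@np.array(X)+np.array(m['t']);p=c[:2]/c[2];p=p*(1+m['k1']*(p@p))
    return K[0,0]*p[0]+K[0,2],K[1,1]*p[1]+K[1,2]
E
python3 - <<'E'
from h import *
s=read_state();print({k:np.round(s[k],3).tolist() for k in('time','ee_pos','eef_rot','finger_gap','force')})
a=[]
import pickle
ms={}
for n in('scene','side','wrist'):
    im,m=save(n,n+'0.png');ms[n]=m;a.append(im);print(n,np.round(-np.array(m['R']).T@m['t'],3), np.round(m['R'],2).tolist(), m['mtx'][0][0],m['k1'])
pickle.dump(ms,open('ms.pkl','wb'))
for n,i in zip(ms,a): cv2.imwrite(f'pics/{n}0b.png',cv2.resize(i,(800,600),interpolation=cv2.INTER_CUBIC)[:,:,::-1])
E
```

```text
pics
{'time': 0.0, 'ee_pos': [0.248, 0.573, 0.252], 'eef_rot': [[-0.918, 0.397, -0.001], [0.397, 0.918, -0.002], [-0.0, -0.002, -1.0]], 'finger_gap': 0.088, 'force': [-0.213, -0.083, -0.501]}
scene [-0.339 -0.558  1.076] [[0.61, -0.79, 0.02], [-0.51, -0.41, -0.76], [0.61, 0.45, -0.65]] 460.72961224950063 -0.1825961282409493
side [0.185 1.385 0.975] [[-0.95, -0.32, 0.03], [-0.19, 0.51, -0.84], [0.25, -0.8, -0.55]] 446.6894788925655 -0.004608840629191429
wrist [0.187 0.6   0.384] [[0.4, 0.92, -0.0], [0.89, -0.38, 0.26], [0.24, -0.1, -0.97]] 285.00676243589197 -0.009294872936437663
```

View pics/scene0b.png

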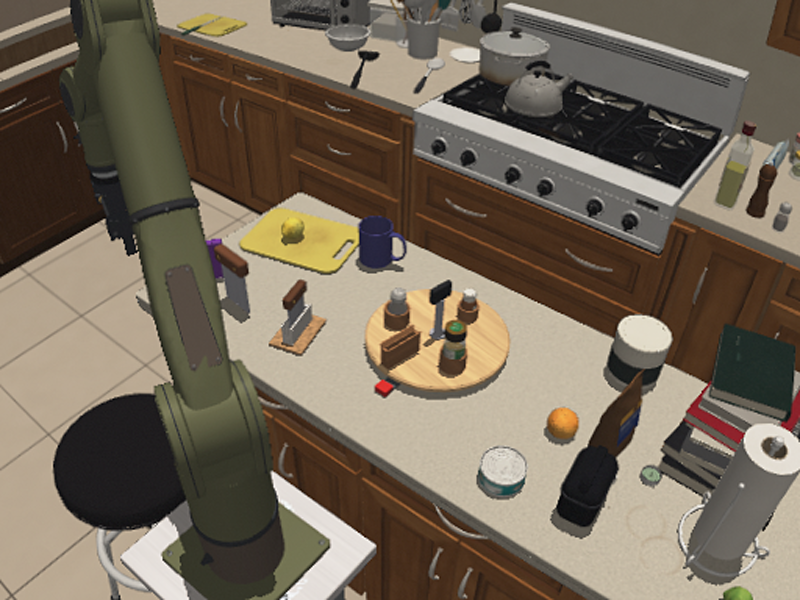

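View pics/side0b.png

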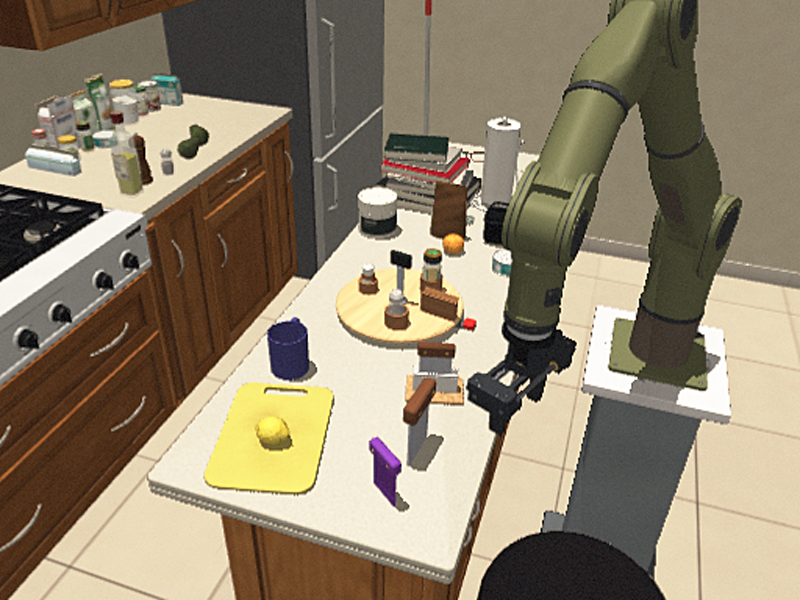

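Scene picture (800-wide): candidates are the scraper in the white block on the cork foot (295,295; side 435,350), a larger free-standing one (232,260; side 420,400), and a purple one (215,258; side 385,455). The one in the drying block is the smaller non-purple one. Next are close crops.

```bash
python3 - <<'E'
from h import *
a=cv2.imread('pics/scene0.png')[170:260,165:335]; cv2.imwrite('pics/sc_c.png',cv2.resize(a,None,fx=4.7,fy=4.7,interpolation=cv2.INTER_CUBIC))
a=cv2.imread('pics/side0.png')[150:270,205:315]; cv2.imwrite('pics/si_c.png',cv2.resize(a,None,fx=5,fy=5,interpolation=cv2.INTER_CUBIC))
E
```

```text
(no output)
```

View pics/sc_c.png

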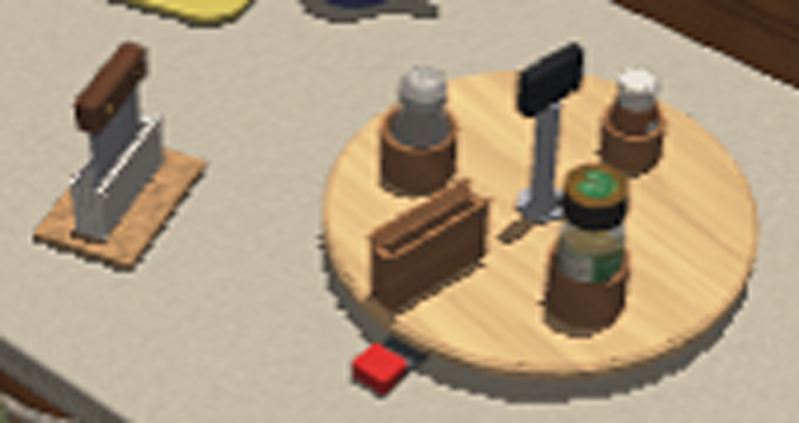

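View pics/si_c.png

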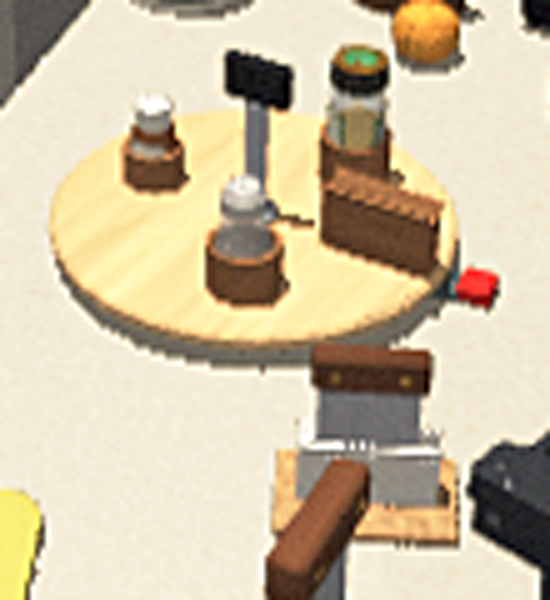

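Scene crop: scraper grip top about (112,72), slot lips centred about (430,218), handle top about (552,60), pointer top (380,362), spice lid (597,182). Side crop: scraper top (372,352), slot (383,195), handle top (260,62), pointer (477,280), spice lid (360,55).

```bash
python3 - <<'E'
from h import *
import pickle
ms=pickle.load(open('ms.pkl','rb'))
S=lambda x,y,z: atz(ms['scene'],165+x/4.7-.4,170+y/4.7-.4,z)
D=lambda x,y,z: atz(ms['side'],205+x/5-.4,150+y/5-.4,z)
for n,s,d,z in [('scraper',(112,70),(372,352),.124),('grip end A',(90,100),(315,352),.124),('grip end B',(135,48),(431,352),.124),('slot',(430,218),(383,193),.085),
 ('slotend out',(380,248),(440,210),.085),('slotend in',(478,192),(327,172),.085),
 ('handle',(551,58),(260,62),.164),('hA',(522,80),(229,52),.164),('hB',(580,44),(291,68),.164),('pointer',(380,360),(477,279),.016),('spice',(597,182),(360,55),.139),('salt',(425,78),(242,187),.122),('van',(638,80),(153,103),.104)]:
    print(n,np.round(S(*s,z)[:2],3),np.round(D(*d,z)[:2],3))
for p in [(35,238),(128,270),(207,162)]: print('foot',np.round(S(*p,.006)[:2],3))
E
```

```text
scraper [0.448 0.299] [0.445 0.301]
grip end A [0.415 0.288] [0.478 0.314]
grip end B [0.475 0.303] [0.41  0.288]
slot [0.501 0.062] [0.501 0.067]
slotend out [0.458 0.07 ] [0.456 0.074]
slotend in [0.542 0.052] [0.547 0.055]
handle [0.608 0.044] [0.603 0.05 ]
hA [0.577 0.046] [0.628 0.044]
hB [0.632 0.037] [0.579 0.05 ]
pointer [0.431 0.048] [0.429 0.051]
spice [ 0.549 -0.035] [ 0.549 -0.028]
salt [0.579 0.127] [0.582 0.149]
van [0.689 0.022] [0.69  0.038]
foot [0.375 0.317]
foot [0.394 0.244]
foot [0.513 0.276]
```

```bash
cat >> h.py <<'E'
from scipy.spatial.transform import Rotation as Ro
def go(x,y,z,yaw):
    "tool delta to TCP x,y,z pointing down with tool y at world angle yaw (deg)"
    s=read_state();R=np.array(s['eef_rot']);a=np.radians(yaw)
    T=np.array([[-np.sin(a),np.cos(a),0],[np.cos(a),np.sin(a),0],[0,0,-1]])
    # columns x,y,z: y=(cos,sin), z down, x = y x z
    yv=np.array([np.cos(a),np.sin(a),0]);zv=np.array([0,0,-1]);T=np.c_[np.cross(yv,zv),yv,zv]
    print('trans',np.round(R.T@(np.array([x,y,z])-s['ee_pos'])*1000,1),'twist',np.round(Ro.from_matrix(R.T@T).as_rotvec(degrees=True),1))
E
python3 -c "
from h import *
go(.446,.300,.25,107)"
```

```text
trans [-290.  -172.     2.4] twist [ -0.1  -0.  -40.4]
```

```bash
python3 -m handwheel '[{"translation":[-36,-21,0],"twist":[0,0,-5],"grip":88},{"translation":[-73,-43,0],"twist":[0,0,-10],"grip":88},{"translation":[-109,-64,1],"twist":[0,0,-15],"grip":88},{"translation":[-145,-86,1],"twist":[0,0,-20],"grip":88},{"translation":[-181,-107,1],"twist":[0,0,-25],"grip":88},{"translation":[-218,-129,2],"twist":[0,0,-30],"grip":88},{"translation":[-254,-150,2],"twist":[0,0,-35],"grip":88},{"translation":[-290,-172,2],"twist":[0,0,-40],"grip":88}]' 25
python3 -m handwheel '[{"translation":[0,0,0],"twist":[0,0,0],"grip":88},{"translation":[0,0,0],"twist":[0,0,0],"grip":88}]'
python3 - <<'E'
from h import *
import pickle
im,m=save('wrist','w1.png');pickle.dump(m,open('w1.pkl','wb'))
s=read_state();print(s['ee_pos'],s['eef_rot'])
cv2.imwrite('pics/w1b.png',cv2.resize(im,(800,600),interpolation=cv2.INTER_CUBIC)[:,:,::-1])
for z in(.124,):
  print([np.round(proj(m,p),0) for p in [(.446,.300,z),(.410,.288,z),(.478,.312,z)]])
E
```

```text
time: 1.15
ee_pos: [0.4469, 0.2992, 0.2505]
eef_rot: [[-0.958, -0.288, -0.0], [-0.288, 0.958, -0.0], [0.0, -0.0, -1.0]]
force: [1.0, 0.3, -1.0]
finger_gap: 0.0877
gripper_force: 0.0
time: 1.4
ee_pos: [0.4457, 0.301, 0.2507]
eef_rot: [[-0.958, -0.285, -0.001], [-0.285, 0.958, 0.001], [0.0, 0.001, -1.0]]
force: [-0.0, 0.2, 0.4]
finger_gap: 0.088
gripper_force: 0.0
[0.44528924 0.30164948 0.25074183] [[-9.58029505e-01 -2.86669080e-01 -5.53798394e-04]
 [-2.86669513e-01  9.58029006e-01  1.00716193e-03]
 [ 2.41832741e-04  1.12364796e-03 -9.99999339e-01]]
[array([255., 191.]), array([253., 150.]), array([257., 225.])]
```

View pics/w1b.png

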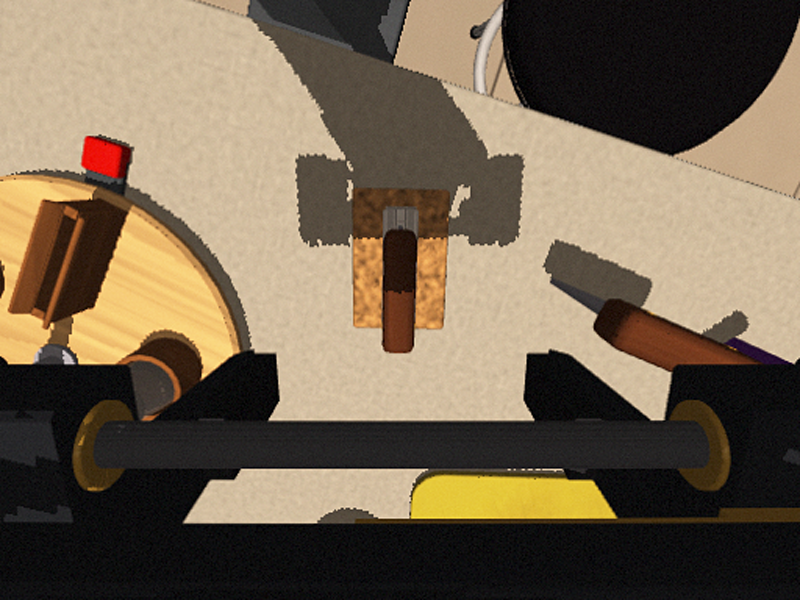

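The wrist view shows the scraper grip running from (400,229) to (398,352), parallel to the fingers' x axis and centred within about 3 mm. I'll check the numbers and then descend. The TCP target is the grip centre at z≈0.110 (grasp point), so TCP z≈0.105.

```bash
python3 - <<'E'
from h import *
import pickle
m=pickle.load(open('w1.pkl','rb'))
A=lambda x,y,z: atz(m,(x+.5)/1.5625-.5,(y+.5)/1.5625-.5,z)
a,b=A(400,229,.124),A(398,352,.124);d=b-a;print(a,b,(a+b)/2,np.linalg.norm(d),np.degrees(np.arctan2(d[1],d[0])))
for n,x,y,z in[('ptr',110,155,.016),('slot lip L outer',50,202,.085),('R',105,205,.085)]:print(n,A(x,y,z))
c=((a+b)/2)
go(c[0],c[1],.105,106.5)
E
```

```text
[0.40588439 0.2892153  0.124     ] [0.47880187 0.30949786 0.124     ] [0.44234313 0.29935658 0.124     ] 0.07568580931243445 15.544320463039405
ptr [0.42515298 0.05714903 0.016     ]
slot lip L outer [0.45764033 0.06505201 0.085     ]
R [0.44935218 0.1001614  0.085     ]
trans [  3.4  -1.5 145.7] twist [ 0.1 -0.   0.2]
```

```bash
python3 -m handwheel '[{"translation":[3,-1,30],"twist":[0,0,1],"grip":88},{"translation":[3,-1,70],"twist":[0,0,1],"grip":88},{"translation":[3,-1,105],"twist":[0,0,1],"grip":88},{"translation":[3,-1,130],"twist":[0,0,1],"grip":88},{"translation":[3,-1,145],"twist":[0,0,1],"grip":88},{"translation":[3,-1,145],"twist":[0,0,1],"grip":60},{"translation":[3,-1,145],"twist":[0,0,1],"grip":40},{"translation":[3,-1,145],"twist":[0,0,1],"grip":25}]' 25
python3 -m handwheel '[{"translation":[0,0,0],"twist":[0,0,0],"grip":10},{"translation":[0,0,0],"twist":[0,0,0],"grip":10},{"translation":[0,0,0],"twist":[0,0,0],"grip":10},{"translation":[0,0,0],"twist":[0,0,0],"grip":10},{"translation":[0,0,0],"twist":[0,0,0],"grip":10},{"translation":[0,0,0],"twist":[0,0,0],"grip":10}]' 25
```

```text
time: 2.45
ee_pos: [0.444, 0.2991, 0.1067]
eef_rot: [[-0.963, -0.268, 0.001], [-0.268, 0.963, 0.001], [-0.002, 0.001, -1.0]]
force: [-1.5, 0.0, -0.7]
finger_gap: 0.0604
gripper_force: 0.0
time: 3.2
ee_pos: [0.4436, 0.2986, 0.1057]
eef_rot: [[-0.963, -0.269, -0.0], [-0.269, 0.963, 0.0], [-0.0, 0.0, -1.0]]
force: [0.6, 0.5, 0.4]
finger_gap: 0.0202
gripper_force: 25.0
```

```bash
python3 -m handwheel '[{"translation":[0,0,-15],"twist":[0,0,0],"grip":10},{"translation":[0,0,-35],"twist":[0,0,0],"grip":10},{"translation":[0,0,-60],"twist":[0,0,0],"grip":10},{"translation":[0,0,-90],"twist":[0,0,0],"grip":10},{"translation":[0,0,-125],"twist":[0,0,0],"grip":10},{"translation":[0,0,-160],"twist":[0,0,0],"grip":10},{"translation":[0,0,-180],"twist":[0,0,0],"grip":10},{"translation":[0,0,-185],"twist":[0,0,0],"grip":10}]' 25
python3 -c "
from h import *
go(.57,.12,.29,80.5)"
```

```text
time: 4.2
ee_pos: [0.4438, 0.2989, 0.2926]
eef_rot: [[-0.963, -0.268, 0.002], [-0.268, 0.963, 0.002], [-0.003, 0.001, -1.0]]
force: [0.4, -0.4, -1.1]
finger_gap: 0.0195
gripper_force: 25.0
trans [ -73.5 -206.2    2.6] twist [ 0.1  0.1 25.1]
```

```bash
python3 -m handwheel '[{"translation":[-8,-20,0],"twist":[0,0,3],"grip":10},{"translation":[-20,-55,0],"twist":[0,0,7],"grip":10},{"translation":[-33,-92,0],"twist":[0,0,12],"grip":10},{"translation":[-46,-130,0],"twist":[0,0,16],"grip":10},{"translation":[-59,-165,0],"twist":[0,0,21],"grip":10},{"translation":[-69,-193,0],"twist":[0,0,24],"grip":10},{"translation":[-73,-206,0],"twist":[0,0,25],"grip":10},{"translation":[-73,-206,0],"twist":[0,0,25],"grip":10}]' 25
python3 -m handwheel '[{"translation":[0,0,0],"twist":[0,0,0],"grip":10},{"translation":[0,0,0],"twist":[0,0,0],"grip":10}]'
python3 - <<'E'
from h import *
import pickle
im,m=save('wrist','w2.png');pickle.dump(m,open('w2.pkl','wb'))
cv2.imwrite('pics/w2b.png',cv2.resize(im,(800,600),interpolation=cv2.INTER_CUBIC)[:,:,::-1])
print(np.array(proj(m,(.501,.064,.085)))*1.5625)
E
```

```text
time: 5.2
ee_pos: [0.5691, 0.1184, 0.2899]
eef_rot: [[-0.986, 0.166, -0.002], [0.166, 0.986, -0.001], [0.001, -0.001, -1.0]]
force: [-1.1, 0.6, -1.4]
finger_gap: 0.0198
gripper_force: 25.0
time: 5.45
ee_pos: [0.5685, 0.1212, 0.2908]
eef_rot: [[-0.987, 0.161, -0.0], [0.161, 0.987, 0.001], [0.001, 0.001, -1.0]]
force: [0.2, 0.6, -1.7]
finger_gap: 0.0197
gripper_force: 25.0
[309.0394948  197.08787946]
```

View pics/w2b.png

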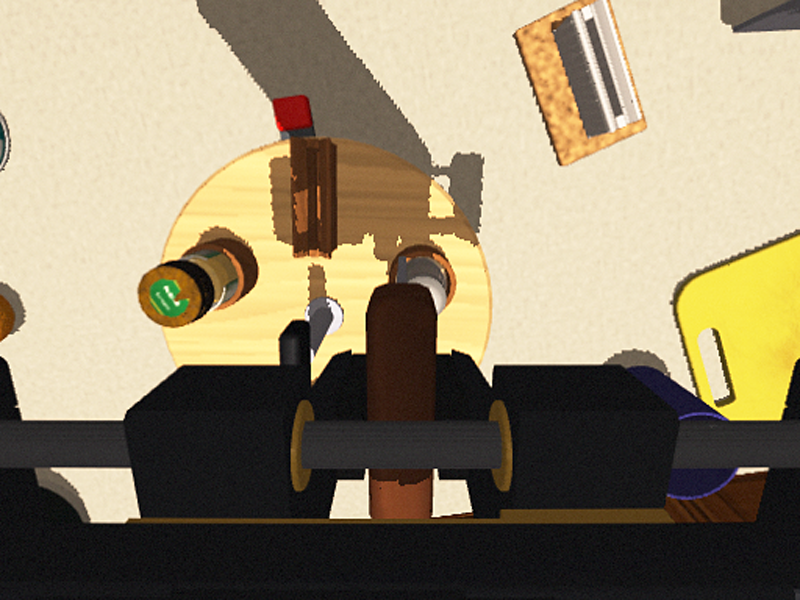

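The wrist view shows the slot running from (312,138) to (315,257), the pointer at (293,112), the spice lid at (172,298) and the handle at (295,345). One enlarged crop of the slot will give its centreline.

```bash
python3 - <<'E'
from h import *
a=cv2.imread('pics/w2.png')[55:175,160:240]; a=cv2.convertScaleAbs(a,alpha=1.6,beta=10); cv2.imwrite('pics/w2c.png',cv2.resize(a,None,fx=5,fy=5,interpolation=cv2.INTER_CUBIC))
E
```

```text
(no output)
```

View pics/w2c.png

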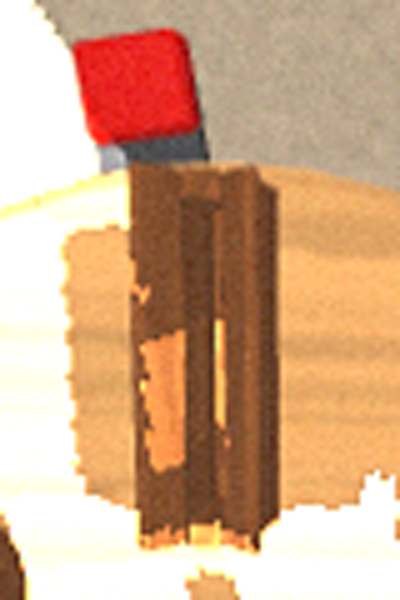

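```bash
python3 - <<'E'
from h import *
import pickle
m=pickle.load(open('w2.pkl','rb'))
C=lambda x,y,z: atz(m,160+(x+.5)/5-.5,55+(y+.5)/5-.5,z)
B=lambda x,y,z: atz(m,(x+.5)/1.5625-.5,(y+.5)/1.5625-.5,z)
def line(n,p,q,z):
    a,b=C(*p,z),C(*q,z);d=b-a;print(n,np.round(a,4),np.round(b,4),'mid',np.round((a+b)/2,4),np.round(np.linalg.norm(d),4),np.round(np.degrees(np.arctan2(d[1],d[0])),2))
for z in(.085,.076):
    line('mid lips',(192,167),(201,547),z)
    line('L',(132,167),(140,547),z);line('R',(252,167),(262,547),z)
    line('chan',(198,170),(202,547),z)
line('chan floor',(199,197),(203,530),.034)
print('ptr',C(137,85,.016),'spice',B(167,297,.139),'postbase',B(323,316,.034),'handle top',B(295,330,.164))
E
```

```text
mid lips [0.4603 0.0731 0.085 ] [0.5445 0.057  0.085 ] mid [0.5024 0.065  0.085 ] 0.0857 -10.87
L [0.4582 0.0599 0.085 ] [0.5421 0.0426 0.085 ] mid [0.5001 0.0512 0.085 ] 0.0857 -11.64
R [0.4625 0.0864 0.085 ] [0.5469 0.0713 0.085 ] mid [0.5047 0.0788 0.085 ] 0.0857 -10.09
chan [0.4612 0.0743 0.085 ] [0.5445 0.0572 0.085 ] mid [0.5029 0.0657 0.085 ] 0.0851 -11.6
mid lips [0.4592 0.0715 0.076 ] [0.5456 0.055  0.076 ] mid [0.5024 0.0633 0.076 ] 0.088 -10.87
L [0.457  0.0579 0.076 ] [0.5432 0.0402 0.076 ] mid [0.5001 0.0491 0.076 ] 0.088 -11.64
R [0.4615 0.0851 0.076 ] [0.5481 0.0697 0.076 ] mid [0.5048 0.0774 0.076 ] 0.088 -10.09
chan [0.4601 0.0728 0.076 ] [0.5457 0.0552 0.076 ] mid [0.5029 0.064  0.076 ] 0.0874 -11.6
chan floor [0.4614 0.0645 0.034 ] [0.5463 0.0472 0.034 ] mid [0.5039 0.0558 0.034 ] 0.0866 -11.51
ptr [0.42917955 0.05108434 0.016     ] spice [ 0.5484736  -0.03150472  0.139     ] postbase [0.60579537 0.04354366 0.034     ] handle top [0.57733926 0.05423968 0.164     ]
```

```bash
python3 - <<'E'
from h import *
import pickle
m=pickle.load(open('w2.pkl','rb'))
s=read_state();R=np.array(s['eef_rot']);p=np.array(s['ee_pos'])
for dz in(.018,-.010): print(dz,np.array(proj(m,p+R[:,0]*.038-[0,0,-dz]))*1.5625)
go(.502,.0645,.29,79.1)
E
```

```text
0.018 [399.91521124 296.60493935]
-0.01 [399.90158311 275.59848149]
trans [ 56.7 -66.5   0.8] twist [ 0.  -0.   1.6]
```

```bash
python3 -m handwheel '[{"translation":[10,-11,0],"twist":[0,0,0],"grip":10},{"translation":[25,-30,0],"twist":[0,0,1],"grip":10},{"translation":[45,-52,0],"twist":[0,0,1.6],"grip":10},{"translation":[58,-66.5,0],"twist":[0,0,1.6],"grip":10},{"translation":[58,-66.5,30],"twist":[0,0,1.6],"grip":10},{"translation":[58,-66.5,60],"twist":[0,0,1.6],"grip":10},{"translation":[58,-66.5,85],"twist":[0,0,1.6],"grip":10},{"translation":[58,-66.5,95],"twist":[0,0,1.6],"grip":10}]' 25
python3 -m handwheel '[{"translation":[0,0,0],"twist":[0,0,0],"grip":10},{"translation":[0,0,0],"twist":[0,0,0],"grip":10}]'
python3 - <<'E'
from h import *
print(read_state()['force'],read_state()['ee_pos'])
go(.5005,.0645,.196,79.1)
out=[]
for n,(r0,r1,c0,c1) in {'scene':(160,260,225,305),'side':(120,220,240,320)}.items():
    im,m=save(n,n+'3.png'); out.append(cv2.resize(im[r0:r1,c0:c1],None,fx=5,fy=5,interpolation=cv2.INTER_CUBIC))
cv2.imwrite('pics/c3.png',np.hstack(out)[:,:,::-1])
E
```

```text
time: 6.5
ee_pos: [0.5005, 0.0641, 0.1948]
eef_rot: [[-0.982, 0.19, -0.002], [0.19, 0.982, -0.0], [0.002, -0.0, -1.0]]
force: [0.3, 0.3, -0.8]
finger_gap: 0.02
gripper_force: 25.0
time: 6.75
ee_pos: [0.5018, 0.064, 0.1966]
eef_rot: [[-0.982, 0.191, 0.002], [0.191, 0.982, 0.0], [-0.002, 0.001, -1.0]]
force: [0.1, 1.0, -0.4]
finger_gap: 0.0196
gripper_force: 25.0
[ 0.08175949  1.0450695  -0.37839562] [0.50176316 0.06404459 0.19661288]
trans [1.3 0.2 0.6] twist [ 0.   0.1 -0.1]
```

View pics/c3.png

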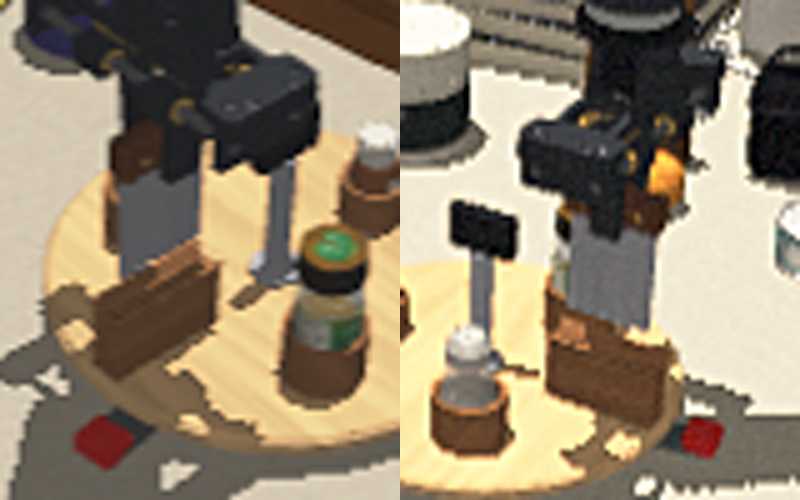

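Both cameras show the blade directly over the slot and aligned with it. Inserting slowly while watching the force.

```bash
python3 -m handwheel '[{"translation":[1,0,6],"twist":[0,0,0],"grip":10},{"translation":[1,0,12],"twist":[0,0,0],"grip":10},{"translation":[1,0,18],"twist":[0,0,0],"grip":10},{"translation":[1,0,24],"twist":[0,0,0],"grip":10},{"translation":[1,0,30],"twist":[0,0,0],"grip":10},{"translation":[1,0,36],"twist":[0,0,0],"grip":10},{"translation":[1,0,40],"twist":[0,0,0],"grip":10},{"translation":[1,0,40],"twist":[0,0,0],"grip":10}]'
```

```text
time: 7.85
ee_pos: [0.5, 0.0639, 0.1554]
eef_rot: [[-0.982, 0.191, -0.001], [0.191, 0.982, -0.0], [0.001, -0.0, -1.0]]
force: [0.0, -0.0, -0.7]
finger_gap: 0.0198
gripper_force: 25.0
```

```bash
python3 -m handwheel '[{"translation":[0,0,5],"twist":[0,0,0],"grip":10},{"translation":[0,0,10],"twist":[0,0,0],"grip":10},{"translation":[0,0,15],"twist":[0,0,0],"grip":10},{"translation":[0,0,20],"twist":[0,0,0],"grip":10},{"translation":[0,0,24],"twist":[0,0,0],"grip":10},{"translation":[0,0,27],"twist":[0,0,0],"grip":10},{"translation":[0,0,28],"twist":[0,0,0],"grip":10},{"translation":[0,0,28],"twist":[0,0,0],"grip":10}]'
```

```text
time: 8.85
ee_pos: [0.5002, 0.0639, 0.1277]
eef_rot: [[-0.982, 0.191, 0.0], [0.191, 0.982, 0.0], [-0.0, 0.0, -1.0]]
force: [1.0, -0.1, -2.1]
finger_gap: 0.0193
gripper_force: 25.0
```

```bash
python3 -m handwheel '[{"translation":[0,0,1],"twist":[0,0,0],"grip":10},{"translation":[0,0,2],"twist":[0,0,0],"grip":10},{"translation":[0,0,3],"twist":[0,0,0],"grip":10},{"translation":[0,0,3],"twist":[0,0,0],"grip":10}]'
```

```text
time: 9.35
ee_pos: [0.5003, 0.064, 0.1257]
eef_rot: [[-0.982, 0.191, 0.001], [0.191, 0.982, 0.0], [-0.001, 0.0, -1.0]]
force: [-1.2, 0.2, 9.3]
finger_gap: 0.0201
gripper_force: 25.0
```

Floor contact: 9 N at the expected height of 0.1257. Release and rise.

```bash
python3 -m handwheel '[{"translation":[0,0,-2],"twist":[0,0,0],"grip":30},{"translation":[0,0,-2],"twist":[0,0,0],"grip":45},{"translation":[0,0,-2],"twist":[0,0,0],"grip":50},{"translation":[0,0,-2],"twist":[0,0,0],"grip":50},{"translation":[0,0,-25],"twist":[0,0,0],"grip":50},{"translation":[0,0,-50],"twist":[0,0,0],"grip":50},{"translation":[0,0,-80],"twist":[0,0,0],"grip":50},{"translation":[0,0,-105],"twist":[0,0,0],"grip":50}]'
python3 - <<'E'
from h import *
out=[]
for n,(r0,r1,c0,c1) in {'scene':(160,260,225,305),'side':(120,220,240,320)}.items():
    im,m=save(n,n+'4.png'); out.append(cv2.resize(im[r0:r1,c0:c1],None,fx=5,fy=5,interpolation=cv2.INTER_CUBIC))
cv2.imwrite('pics/c4.png',np.hstack(out)[:,:,::-1])
go(.605,.0448,.233,79.1)
E
```

```text
time: 10.35
ee_pos: [0.5001, 0.0638, 0.2307]
eef_rot: [[-0.982, 0.191, 0.0], [0.191, 0.982, 0.0], [-0.0, 0.0, -1.0]]
force: [0.2, 0.7, -0.2]
finger_gap: 0.05
gripper_force: 0.0
trans [-105.3    0.8   -0.7] twist [ 0.1  0.3 -0.1]
```

View pics/c4.png

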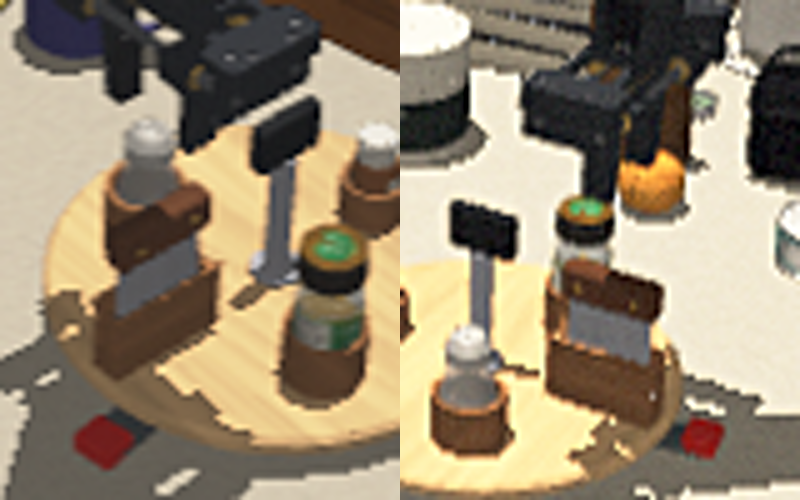

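The scraper stands upright with its grip just above the lips: the visible blade is about 31 mm, as expected when home. Now the handle at about (0.605, 0.045).

```bash
python3 -m handwheel '[{"translation":[-20,0,0],"twist":[0,0,0],"grip":50},{"translation":[-50,0,0],"twist":[0,0,0],"grip":50},{"translation":[-80,0.5,0],"twist":[0,0,0],"grip":50},{"translation":[-105,1,0],"twist":[0,0,0],"grip":50},{"translation":[-105,1,0],"twist":[0,0,0],"grip":50},{"translation":[-105,1,20],"twist":[0,0,0],"grip":50},{"translation":[-105,1,45],"twist":[0,0,0],"grip":50},{"translation":[-105,1,50],"twist":[0,0,0],"grip":50}]'
python3 - <<'E'
from h import *
print(read_state()['force'],read_state()['ee_pos'])
out=[]
for n,(r0,r1,c0,c1) in {'scene':(150,250,235,315),'side':(120,220,210,290)}.items():
    im,m=save(n,n+'5.png'); out.append(cv2.resize(im[r0:r1,c0:c1],None,fx=5,fy=5,interpolation=cv2.INTER_CUBIC))
cv2.imwrite('pics/c5.png',np.hstack(out)[:,:,::-1])
E
```

```text
time: 11.45
ee_pos: [0.6009, 0.0448, 0.1777]
eef_rot: [[-0.982, 0.19, -0.005], [0.19, 0.982, -0.001], [0.005, -0.002, -1.0]]
force: [0.2, -0.0, 1.3]
finger_gap: 0.05
gripper_force: 0.0
[ 0.21614942 -0.0316048   1.3168489 ] [0.60088953 0.04481895 0.1777428 ]
```

View pics/c5.png

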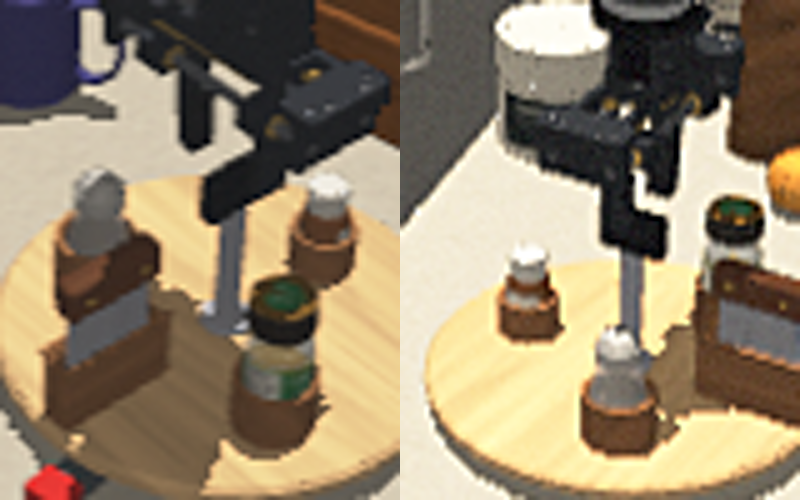

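Fingers straddle the handle in both views. Descend and grip.

```bash
python3 -m handwheel '[{"translation":[0,0,8],"twist":[0,0,0],"grip":50},{"translation":[0,0,18],"twist":[0,0,0],"grip":50},{"translation":[0,0,28],"twist":[0,0,0],"grip":50},{"translation":[0,0,35],"twist":[0,0,0],"grip":50},{"translation":[0,0,35],"twist":[0,0,0],"grip":35},{"translation":[0,0,35],"twist":[0,0,0],"grip":22},{"translation":[0,0,35],"twist":[0,0,0],"grip":15},{"translation":[0,0,35],"twist":[0,0,0],"grip":8}]' 15
python3 -m handwheel '[{"translation":[0,0,0],"twist":[0,0,0],"grip":8},{"translation":[0,0,0],"twist":[0,0,0],"grip":8},{"translation":[0,0,0],"twist":[0,0,0],"grip":8},{"translation":[0,0,0],"twist":[0,0,0],"grip":8}]' 15
```

```text
time: 12.55
ee_pos: [0.6035, 0.0443, 0.145]
eef_rot: [[-0.982, 0.191, 0.0], [0.191, 0.982, -0.001], [-0.0, -0.001, -1.0]]
force: [0.7, -1.0, -0.1]
finger_gap: 0.0138
gripper_force: 15.0
time: 13.05
ee_pos: [0.6035, 0.0443, 0.145]
eef_rot: [[-0.981, 0.192, 0.0], [0.192, 0.981, -0.001], [-0.0, -0.001, -1.0]]
force: [-1.4, -2.7, 4.2]
finger_gap: 0.0137
gripper_force: 15.0
```

```bash
python3 -m handwheel '[{"translation":[0,0,0],"twist":[0,0,0.5],"grip":8},{"translation":[0,0,0],"twist":[0,0,1.5],"grip":8},{"translation":[0,0,0],"twist":[0,0,3],"grip":8},{"translation":[0,0,0],"twist":[0,0,5],"grip":8},{"translation":[0,0,0],"twist":[0,0,7.5],"grip":8},{"translation":[0,0,0],"twist":[0,0,10],"grip":8},{"translation":[0,0,0],"twist":[0,0,12.5],"grip":8},{"translation":[0,0,0],"twist":[0,0,15],"grip":8}]' 20
python3 -m handwheel '[{"translation":[0,0,0],"twist":[0,0,2.5],"grip":8},{"translation":[0,0,0],"twist":[0,0,5],"grip":8},{"translation":[0,0,0],"twist":[0,0,7.5],"grip":8},{"translation":[0,0,0],"twist":[0,0,10],"grip":8},{"translation":[0,0,0],"twist":[0,0,12.5],"grip":8},{"translation":[0,0,0],"twist":[0,0,15],"grip":8},{"translation":[0,0,0],"twist":[0,0,17.5],"grip":8},{"translation":[0,0,0],"twist":[0,0,20],"grip":8}]' 20
python3 -c "
from h import *
print(read_state()['joints'])"
```

```text
time: 14.05
ee_pos: [0.6037, 0.045, 0.145]
eef_rot: [[-0.898, 0.44, 0.001], [0.44, 0.898, 0.0], [-0.001, 0.001, -1.0]]
force: [-1.0, -1.4, 4.4]
finger_gap: 0.014
gripper_force: 20.0
time: 15.05
ee_pos: [0.6043, 0.0459, 0.145]
eef_rot: [[-0.693, 0.721, 0.002], [0.721, 0.693, 0.002], [-0.0, 0.003, -1.0]]
force: [3.2, 3.2, 4.0]
finger_gap: 0.0144
gripper_force: 20.0
[-5.05408242 45.93909182 -6.38247071 98.65600377  7.75432392 35.69371514
 28.04993462]
```

```bash
python3 -m handwheel '[{"translation":[0,0,0],"twist":[0,0,2.5],"grip":8},{"translation":[0,0,0],"twist":[0,0,5],"grip":8},{"translation":[0,0,0],"twist":[0,0,8],"grip":8},{"translation":[0,0,0],"twist":[0,0,11],"grip":8},{"translation":[0,0,0],"twist":[0,0,14],"grip":8},{"translation":[0,0,0],"twist":[0,0,17],"grip":8},{"translation":[0,0,0],"twist":[0,0,19.5],"grip":8},{"translation":[0,0,0],"twist":[0,0,21],"grip":8}]' 20
python3 -m handwheel '[{"translation":[0,0,0],"twist":[0,0,0],"grip":8},{"translation":[0,0,0],"twist":[0,0,0],"grip":8},{"translation":[0,0,0],"twist":[0,0,0],"grip":8},{"translation":[0,0,0],"twist":[0,0,0],"grip":8}]' 20
python3 - <<'E'
from h import *
im,m=save('scene','scene6.png')
P=[np.array(proj(m,p)) for p in[(.605,.0446,.139),(.4295,.0505,.139),(.51,.0477,.139),(.4295,.0505,.016)]]
a=cv2.resize(im[150:260,205:335],None,fx=4.5,fy=4.5,interpolation=cv2.INTER_CUBIC)
print([np.round((p-[205,150])*4.5) for p in P])
im,m=save('side','side6.png')
b=cv2.resize(im[120:220,215:315],(495,495),interpolation=cv2.INTER_CUBIC)
cv2.imwrite('pics/c6.png',cv2.resize(np.hstack([a,b]),None,fx=.73,fy=.73,interpolation=cv2.INTER_AREA)[:,:,::-1])
E
```

```text
time: 16.05
ee_pos: [0.6052, 0.0464, 0.145]
eef_rot: [[-0.389, 0.921, 0.004], [0.921, 0.389, 0.002], [0.0, 0.005, -1.0]]
force: [6.3, 4.2, 3.0]
finger_gap: 0.0138
gripper_force: 20.1
time: 16.55
ee_pos: [0.6052, 0.0464, 0.145]
eef_rot: [[-0.39, 0.921, 0.004], [0.921, 0.39, 0.002], [0.001, 0.005, -1.0]]
force: [5.1, 4.6, 1.9]
finger_gap: 0.0135
gripper_force: 20.0
[array([341., 173.]), array([179., 304.]), array([256., 241.]), array([178., 432.])]
```

View pics/c6.png

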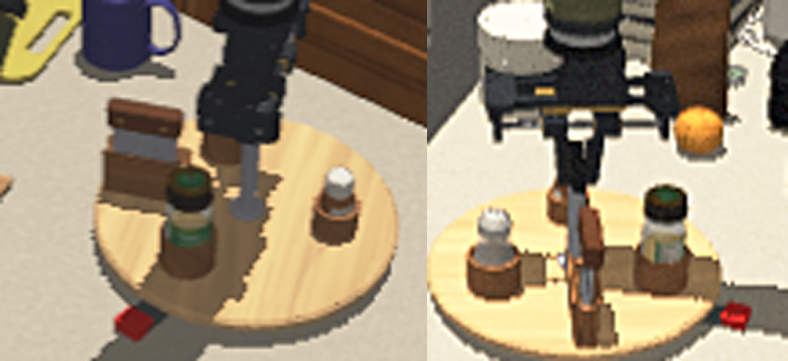

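The spice jar lid is at about (257,246) in the crop, against (256,241) predicted on the pointer line, so it is within a few mm. Scraper and jars are standing, and the handle is gripped at 20 N.

```bash
python3 -c "
from cell import *
print(sign_off())"
```

```text
the job is handed in; nothing more can be done
None
```

I handed the job in at about 16.7 s: the scraper is home in the carousel slot and released, the spice jar stands at the red pointer within a few mm by camera, and the gripper is holding the handle at 20 N; sign-off returned no verdict.

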